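# Stack the blanks with a separator and start the clamp screw

## Task

Lay the hardboard separator sheet squarely on the steel blank in the jig and stack the other steel blank squarely on top of it, letting go of each. Then start the jig's clamp screw by its crank: turn it backward (anticlockwise from above) until you feel the screw drop off the thread start, and then forward (clockwise) exactly one full turn from there; never wind it forward before it has dropped. The return spring would unwind it, so finish still holding the crank's grip there, and leave the clutter around the jig where it is.

Things in the scene. Friction and masses are not known exactly. Their poses are not given: they have to be found in the camera images.
- jig: Fixed jig: aluminium plate 150 x 325 x 16 mm, origin under its centre on the bench, long side along its y, turned up to 0.25 rad. Nest of the stack at y = -85 mm between two steel end jaws, 18 mm high above the plate, inner faces 116 mm apart in y; the nest's long sides are open. The clamp's round boss (60 mm across, top 52 mm above the bench) is at y = +85 mm.
- nest (a point): Middle of the nest, on the plate's top (16 mm above the bench); axes those of the jig.
- lower_blank: Steel blank 55 x 100 x 10 mm (x, y, z) with two dark holes, already lying in the nest, its long y axis along the jig's y. Origin: centre of its underside. Loose, about 0.4 kg.
- sheet: Separator: plain brown hardboard sheet 55 x 100 x 6 mm (x, y, z), 35 g, lying flat on a fixed wooden packing block 30 x 90 x 20 mm (its long sides overhang by about 12 mm) to the left or right of the jig. Origin: centre of its underside, z up. Either way round is the same.
- upper_blank: The second steel blank, same as the lower one: 55 x 100 x 10 mm with two dark holes, about 0.4 kg, lying flat on a fixed wooden packing block 30 x 90 x 20 mm (its long sides overhang by about 12 mm) on the other side of the jig. Origin: centre of its underside, z up. Either way round is the same.
- crank_axis (a point): Point on the upright turning axis of the crank and screw, at the plate's top (16 mm above the bench); axes those of the jig. The hub on the boss is 32 mm across, 54 to 74 mm above the bench.
- knob: The crank's upright black grip, round, 22 mm thick, 56 mm tall. It spins freely on its own pin, so pinch it from above and lead it in a circle without turning the hand. Origin: centre of its underside, 72 mm above the bench (always), 55 mm from the crank axis; on the jig's +y side of the axis when the crank reads 0.
- knob_grip (a point): Point to pinch, in the middle of the grip's thickness, 112 mm above the bench (40 mm above the grip's underside, 16 mm below its top). With the TCP here the fingertips clear the hub and screw.
- crank (a joint): Crank angle, rad, 0 to 8, growing clockwise from above (forward). Starts at 0.9 to 2.2. Turned backward, the screw drops at about 0.17 (0.13 to 0.22); 0 is a hard stop. One turn forward from there is 6.28. Friction 0.06 N m; a return spring of 0.03 N m/rad pulls towards 1.5, so it unwinds from a full turn if let go (winding there takes about 4 N at the grip).
- screw_top (a point): Upper end of the steel screw, 16 mm thick, sticking up out of the middle of the hub to 88 mm above the bench at the start. It sinks with the screw (joint screw).
- screw (a joint): How far the screw has sunk through the hub, m: 0 while it rides on the thread start, 0.007 as soon as it has dropped, then 0.007 more for each forward turn (0.014 after one turn). It falls by its own weight and slides freely in the crank's hub.
- oil_can: Bystander, leave alone: grey can 60 mm across, 110 mm tall, beyond the jig. Origin under its middle.
- bolt_tray: Bystander, leave alone: open grey tray 90 x 120 x 35 mm, beyond the jig. Origin under its middle.
- offcut: Bystander, leave alone: narrow steel bar 25 x 120 x 10 mm lying beyond the jig on the right. Origin under its middle.
- bearing: Bystander, leave alone: steel ring 60 mm across, 16 mm high, lying between robot and jig. Origin under its middle.
Not all that is in view belongs to the job. What is shaped like the upper_blank but pink is not meant.

How it is judged:
On the way, in this order (a step that is already met when the one before it is completed fails the run):
1. the separator sheet lies squarely on the lower blank, let go (horizontal distance between lower_blank and nest below 0.012 m and angle between each of lower_blank, sheet's own z axis and vertical below 0.08 rad and horizontal distance between sheet and lower_blank below 0.009 m and z of sheet in the frame of lower_blank between 0.007 and 0.013 m and angle between the y axis of sheet and the y axis of lower_blank, either way round below 0.15 rad and contact force between the fingers and sheet below 0.05 N and linear speed of sheet below 0.02 m/s), for 0.2 s.
2. the second blank lies squarely on the sheet, let go (horizontal distance between lower_blank and nest below 0.012 m and angle between each of lower_blank, sheet, upper_blank's own z axis and vertical below 0.08 rad and horizontal distance between sheet and lower_blank below 0.009 m and z of sheet in the frame of lower_blank between 0.007 and 0.013 m and angle between the y axis of sheet and the y axis of lower_blank, either way round below 0.15 rad and horizontal distance between upper_blank and sheet below 0.009 m and z of upper_blank in the frame of sheet between 0.003 and 0.009 m and angle between the y axis of upper_blank and the y axis of sheet, either way round below 0.15 rad and contact force between the fingers and upper_blank below 0.05 N and linear speed of upper_blank below 0.02 m/s), for 0.2 s.
3. the screw has been turned backward until it dropped off the thread start (value of joint screw above 0.0055 m and value of joint crank below 0.3 rad), for 0.05 s.
At the end, for the whole second after the job is handed in: Lower blank in the nest (12 mm); sheet on it and second blank on the sheet, each within 9 mm and 0.15 rad of the layer below, flat, let go; dropped screw one turn forward (crank 5.78 to 6.78 rad, sunk over 11.5 mm), at rest, fingers holding the grip (over 2 N) (all of step 2 and value of joint crank between 5.78 and 6.78 rad and value of joint screw above 0.0115 m and velocity of joint crank between -0.1 and 0.1 rad/s and contact force between the fingers and knob above 2 N); the arm keeps its last pose, push and grip.
It fails at once if the screw was wound forward before it had dropped (cross-threaded) (value of joint screw below 0.004 m and value of joint crank above 2.75 rad).
It fails at once if a thing of the clutter around the jig was pushed more than 40 mm or knocked over (distance of any of oil_can, bolt_tray, offcut, bearing from where it was at the start of the episode above 0.04 m or angle between any of oil_can, bolt_tray's own z axis and vertical above 0.5 rad).
It also fails if it takes over 72 s, if anything falls off the work surface, if the arm or the gripper's body presses on something with over 40 N, if the wrist force passes 120 N, or if a joint passes its speed limit or range.

## Robot

A 7-joint arm with a two-finger parallel gripper is mounted at the origin on the work surface. World frame = base frame: x ahead of the robot, y to its left, z up, the work surface at z = 0. Lengths are in m, angles in rad, forces in N, time in s.
With the tool pointing down it reaches from about 0.4 to 0.85 m from the base axis. Payload 10.4 kg.
Tool frame: the origin (TCP) lies between the finger pads, 19 mm behind the fingertips; this is the grasp point; z points along the fingers, y is the line along which they close (so a half turn about z gives the same grasp; the last joint's range is limited). The gripper opens to 87 mm and grips with 3 to 60 N. Pads are 19 mm wide; open, the fingers measure 117 mm over their backs; the gripper's body (75 mm by 190 mm) begins 51 mm behind the grasp point.
Start: joints at [1.312, 0.332, -0.065, 1.46, 0.022, 1.35, -0.088], TCP at [0.146, -0.608, 0.241] pointing down, gripper open.
Joint ranges: [-2.6, 2.6], [-0.5, 2.12], [-1.47, 1.34], [0.16, 2.42], [-1.27, 4.41], [0.06, 2.06], [-2.6, 2.6]. Speed limits (rad/s): [2.22, 2.22, 2.79, 2.79, 3.14, 3.14, 3.14].

## Interface

Orientations are given as a rotation vector (axis times angle).
In Python, from workcell import ctrl gives the robot as it stands. The module is installed in compiled form; this text tells all that it offers.
- The arm moves only by the shell command python3 -m crank 'ROWS' [OPENING] [FORCE]. ROWS is a JSON object whose one key "commands" holds a list that holds one entry, the list of rows, each a list of 6 numbers: the shift along the world's x, y, z in mm, then the turn, a rotation vector about the world's x, y, z in rad. A call has 1 to 12 rows; each row shifts and turns the commanded pose from where the row before left it; what a row does not reach is not made up. A row lasts 1/10 s, in which the tool goes at most 50 mm and 8.59 degrees, less where a joint would pass 70% of its speed; a pose out of reach is approached as far as the arm can. A call is refused whole if a number of a shift passes 50 or a number of a turn 0.15, either way. A call with a gripper value outside its range is refused whole. OPENING is the opening, from -1 (shut) to 1 (fully open), set as the call begins (- or left out, the last holds). The fingers move at their own pace and stop on an object; FORCE is the grip in N (left out, the last holds). Time passes only in rows, so rows that do not move let the fingers close. It gives the time, the measured TCP pose, the force, the opening and the grip force at its end, in the units of the state.
- ctrl.observe(): the state, without advancing time (a new reading comes with each control period).
- ctrl.camera(name): name is "side" or "top"; returns the picture (400x640x3 uint8, blue, green, red); there is no depth.
- ctrl.get_calibration(name): a dict with "fovy" (degrees; the focal length in pixels is half the picture's height over the tangent of half this angle, whatever the lens; pixels are square), "cx", "cy" (the principal point, pixels), "dist_coeffs" ([k1, k2, p1, p2, k3] as OpenCV has them; the pictures are not rectified), "origin" and "rotation" of the camera in the world. Camera axes: x right, y down, z forward; pixel columns grow to the right and rows downward; lengths in m; the calibration is good to about 2 mm. A picture is of the moment at which its call begins. get_calibration takes no time and is no camera call.
- ctrl.sign_off(): hands the job in; it is judged then, once.
The state is a dict: "t": time; "joint_positions": joint angles; "joint_vel": joint speeds; "joint_torque": joint torques, N m; "position": TCP position; "tcp_rot": TCP orientation; "ft_force": force on the tool from outside, world axes, zero at the start; "moment": the same for the moment, N m; "gripper_width": opening from 0.0 (shut) to 1.0 (fully open); "finger_force": force on a finger pad.
Only numpy, scipy, OpenCV 4.12 (cv2) and the standard library are available. Lean on these libraries where they do the work, as an engineer would, in place of code of your own. Each camera call takes 0.05 s, during which the arm holds its last target. There are 200 camera calls.

## Working session

There is one attempt and no reset: what is moved stays moved. The work goes in short steps, Python scripts to look and compute and a shell command to move; the robot and the scene stay as the last step left them, time stands still between calls to the robot, and variables do not carry over. Pictures are saved under pics/ and viewed, at most 11 in all, crops included, and the job is handed in when it is done.

```bash
mkdir -p pics
cat > h.py <<'E'
import numpy as np, cv2
from workcell import ctrl
def cal(n):
    c=ctrl.get_calibration(n); f=200/np.tan(np.radians(c["fovy"])/2)
    return np.array([[f,0,c["cx"]],[0,f,c["cy"]],[0,0,1.]]),np.array(c["dist_coeffs"],float),np.array(c["origin"]),np.array(c["rotation"]).reshape(3,3)
def plane(n,px,z):
    K,d,o,R=cal(n)
    u=cv2.undistortPoints(np.array(px,float).reshape(-1,1,2),K,d).reshape(-1,2)
    r=np.c_[u,np.ones(len(u))]@R.T
    return o+r*((z-o[2])/r[:,2])[:,None]
def proj(n,P):
    K,d,o,R=cal(n)
    rv=cv2.Rodrigues(R.T)[0]
    return cv2.projectPoints(np.array(P,float).reshape(-1,1,3),rv,-R.T@o,K,d)[0].reshape(-1,2)
E
python3 - <<'E'
from h import *
for n in("top","side"):
    cv2.imwrite(f"pics/{n}0.png",ctrl.camera(n)); print(cal(n))
print(ctrl.observe())
E
```

```text
Traceback (most recent call last):
  File "h.py", line 5, in cal
    return np.array([[f,0,c["cx"]],[0,f,c["cy"]],[0,0,1.]]),np.array(c["dist_coeffs"],float),np.array(c["origin"]),np.array(c["rotation"]).reshape(3,3)
                                                                                                                   ~~~~~~~~~~~~~~~~~~~~~~~~~~~~~~~^^^^^
ValueError: cannot reshape array of size 3 into shape (3,3)
```

View pics/top0.png

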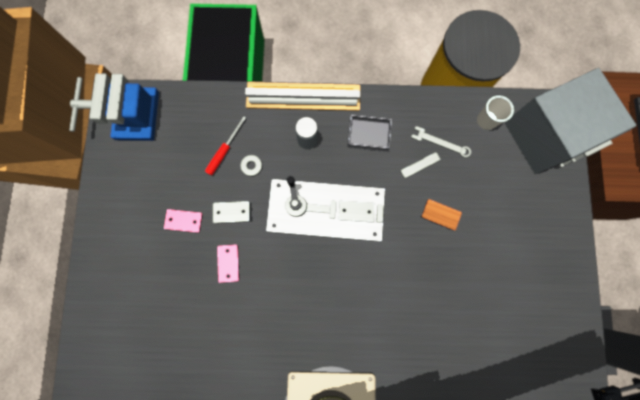

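```bash
sed -i 's/np.array(c\["rotation"\]).reshape(3,3)/cv2.Rodrigues(np.array(c["rotation"],float))[0]/' h.py
python3 - <<'E'
from h import *
for n in("top","side"):
    im=ctrl.camera(n); cv2.imwrite(f"pics/{n}r.png",im); K,d,o,R=cal(n); print(n,K[0,0],d,o,R.round(2).tolist())
    if n=="top": cv2.imwrite("pics/top1.png",cv2.resize(im[100:300,150:480],None,fx=2.4,fy=2.4,interpolation=2))
    else: cv2.imwrite("pics/side0.png",im)
s=ctrl.observe(); print(s["tcp_rot"],s["gripper_width"],s["t"])
print(plane("top",[[231,212],[442,214],[357,211],[296,205]],.03).round(3))
E
```

```text
top 398.1511021771358 [-0.01793342  0.          0.          0.          0.        ] [0.38488412 0.03861042 1.13493994] [[0.02, -0.98, 0.18], [-1.0, -0.02, 0.0], [0.0, -0.18, -0.98]]
side 388.56141430562417 [-0.01960008  0.          0.          0.          0.        ] [0.3467981  0.72371262 0.79485973] [[-0.93, -0.27, 0.26], [-0.38, 0.66, -0.65], [0.01, -0.7, -0.71]]
[-3.11875198e+00 -3.69433290e-01  2.60136462e-04] 1.0002446336123263 0.15
[[ 0.536  0.289  0.03 ]
 [ 0.545 -0.302  0.03 ]
 [ 0.548 -0.064  0.03 ]
 [ 0.561  0.108  0.03 ]]
```

View pics/top1.png

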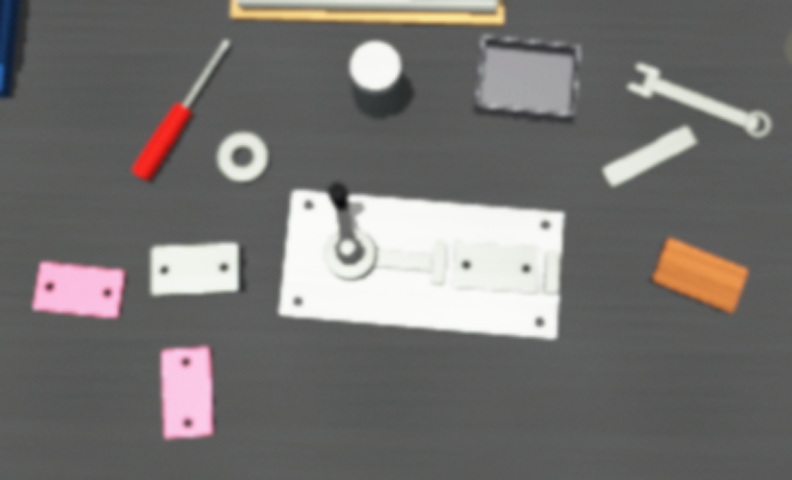

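View pics/side0.png

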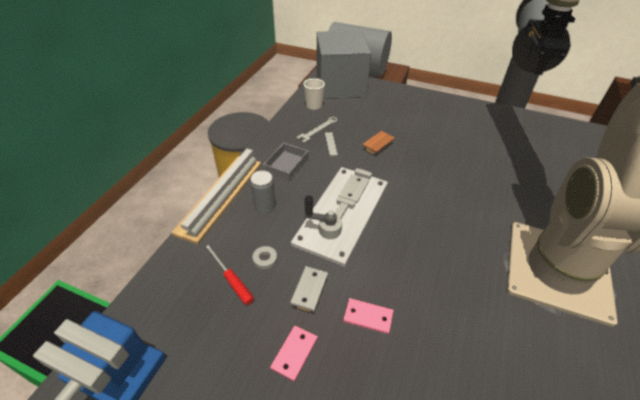

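The top view shows the orange sheet at (442,214), the upper blank at (231,212), and the lower blank's holes at about (344,210) and (369,212). The crank hub is at (296,204) and the knob at (291,181). The side view agrees. Next I'll measure these precisely.

```bash
cat >> h.py <<'E'
def rect(n,im,mask,near,z):
    cs,_=cv2.findContours(mask.astype(np.uint8)*255,cv2.RETR_EXTERNAL,cv2.CHAIN_APPROX_NONE)
    cs=[c for c in cs if cv2.contourArea(c)>80]
    c=min(cs,key=lambda c:-cv2.pointPolygonTest(c,near,True))
    P=plane(n,c.reshape(-1,2),z)[:,:2]
    (cx,cy),(w,h),a=cv2.minAreaRect((P*1000).astype(np.float32))
    if w<h: a+=90
    return np.round([cx,cy,max(w,h),min(w,h)],1),round((a-90+90)%180-90,2)  # angle of long axis from world y
E
python3 - <<'E'
from h import *
for n,near in(("top",dict(s=(442,214),u=(231,212),j=(330,230))),("side",dict(s=(378,142),u=(310,289),j=(330,250)))):
    im=cv2.imread(f"pics/{n}r.png"); hsv=cv2.cvtColor(im,cv2.COLOR_BGR2HSV)
    org=(hsv[...,1]>110)&(hsv[...,0]<20)&(hsv[...,2]>60); br=(hsv[...,1]<60)&(hsv[...,2]>135)
    print(n,"sheet",rect(n,im,org,near["s"],.026),"upper",rect(n,im,br,near["u"],.03),"jig",rect(n,im,br,near["j"],.016))
    # holes
    g=im.max(2); bh=cv2.morphologyEx(g,cv2.MORPH_BLACKHAT,np.ones((9,9)))
    cc=cv2.connectedComponentsWithStats((bh>50).astype(np.uint8))
    x,y=near["j"]
    for s,c in zip(cc[2][1:],cc[3][1:]):
        if s[4]<60 and abs(c[0]-x)<110 and abs(c[1]-y)<110: print(c.round(1),s[4],plane(n,c,.026)[0,:2].round(4),plane(n,c,.016)[0,:2].round(4))
E
```

```text
top sheet (array([ 544.3, -301.1,  103. ,   58.4]), -21.09) upper (array([537.6, 291. , 104.2,  59.7]), 3.17) jig (array([552.4,  24.5, 330.7, 154.7]), -3.54)
[416.6 131.9] 19 [ 0.7858 -0.2368] [ 0.7894 -0.2392]
[423.3 139.2] 10 [ 0.7639 -0.2559] [ 0.7673 -0.2585]
[437.8 147.7] 37 [ 0.7391 -0.2974] [ 0.7423 -0.3004]
[278.3 184.9] 12 [0.6179 0.1603] [0.62   0.1614]
[376.6 193.4] 13 [ 0.6    -0.1194] [ 0.6019 -0.1208]
[302.2 212.6] 30 [0.54   0.0898] [0.5414 0.0902]
[343.7 209.8] 12 [ 0.5509 -0.0265] [ 0.5524 -0.0271]
[242.8 211. ] 10 [0.5406 0.2572] [0.542  0.2591]
[368.6 211.4] 13 [ 0.5479 -0.0968] [ 0.5494 -0.098 ]
[273.5 225. ] 12 [0.5031 0.169 ] [0.5042 0.1702]
[374.5 233.7] 14 [ 0.4855 -0.1133] [ 0.4864 -0.1146]
[227.  250.2] 10 [0.4301 0.2946] [0.4305 0.2969]
[228.  275.8] 10 [0.3607 0.2874] [0.3605 0.2897]
side sheet (array([ 548.5, -295.8,  119.9,   60.6]), -20.84) upper (array([539.2, 290.5, 102.9,  56.2]), 3.82) jig (array([553.8,  17.3, 349.2, 153. ]), -3.36)
[281. 150.] 1 [ 0.8183 -0.1343] [ 0.8244 -0.1455]
[269. 163.] 1 [ 0.824 -0.063] [ 0.8302 -0.0732]
[257.  168.9] 29 [
[... 377 characters left out ...]
] [ 0.4886 -0.1181]
[349.5 194.5] 8 [ 0.5528 -0.0287] [ 0.5554 -0.0385]
[338.1 201.8] 11 [0.5725 0.0105] [0.5754 0.0013]
[350.2 205.8] 16 [0.5366 0.012 ] [0.539  0.0027]
[343.2 212.6] 8 [0.5457 0.0431] [0.5483 0.0343]
[308. 213.] 1 [0.6325 0.0809] [0.6362 0.0725]
[327.  213.5] 2 [0.5848 0.0629] [0.5879 0.0543]
[334.  213.5] 2 [0.5675 0.0557] [0.5704 0.047 ]
[299.7 237.6] 24 [0.6185 0.1662] [0.6221 0.159 ]
[341.5 253.8] 28 [0.5038 0.1731] [0.5059 0.166 ]
[314.  273.7] 18 [0.5437 0.2517] [0.5463 0.2455]
[303.9 299.4] 19 [0.5384 0.3224] [0.5409 0.3172]
[353. 310.] 21 [0.4296 0.3051] [0.4307 0.2997]
[384.  318.3] 22 [0.3622 0.2983] [0.3624 0.2928]
[302.  336.3] 24 [0.5077 0.4019] [0.5098 0.3977]
```

```bash
python3 -m crank '{"commands":[[[33,25.6,-10,0,0,0.081],[33,25.6,-10,0,0,0.081],[33,25.6,-10,0,0,0.081],[33,25.6,-10,0,0,0.081],[33,25.6,-10,0,0,0.081],[33,25.6,-10,0,0,0.081],[33,25.6,-10,0,0,0.081],[33,25.6,-10,0,0,0.081],[33,25.6,-10,0,0,0.081],[33,25.6,-10,0,0,0.081],[33,25.6,-10,0,0,0.081],[33,25.6,-10,0,0,0.081]]]}' 1 20
cat > st.py <<'E'
from h import *
import sys
s=ctrl.observe(); R=cv2.Rodrigues(np.array(s["tcp_rot"],float))[0]
a=np.degrees(np.arctan2(R[1,1],R[0,1])); a=(a+90)%180-90
print("t",round(s["t"],2),"pos",(np.array(s["position"])*1000).round(1),"close-dir deg",round(a,2),"tilt",R[:2,2].round(3),"w",round(s["gripper_width"]*87,1),"ff",s["finger_force"],"F",np.round(s["ft_force"],1))
if len(sys.argv)>1:
    t=np.array(list(map(float,sys.argv[1:5]))); print("need",(t[:3]-np.array(s["position"])*1000).round(1),"turn",np.radians(((t[3]-a)+90)%180-90).round(3))
E
python3 st.py 544.3 -301.1 39.5 -21.09
```

```text
t: 1.35
position: [0.543, -0.2994, 0.1207]
tcp_rot: [-2.583, -1.788, 0.0]
ft_force: [0.1, -0.9, 0.4]
gripper_width: 1.002
finger_force: 0.0
t 1.35 pos [ 543.  -299.4  120.7] close-dir deg -20.62 tilt [-0.  0.] w 87.2 ff 0.0 F [ 0.1 -0.9  0.4]
need [  1.3  -1.7 -81.2] turn -0.008
```

```bash
python3 -m crank '{"commands":[[[1,-1,-35,0,0,-0.008],[0,-0.5,-30,0,0,0],[0,0,-16,0,0,0],[0,0,0,0,0,0]]]}' 1 20
python3 -m crank '{"commands":[[[0,0,0,0,0,0],[0,0,0,0,0,0],[0,0,0,0,0,0],[0,0,0,0,0,0],[0,0,0,0,0,0],[0,0,0,0,0,0],[0,0,0,0,0,0]]]}' -1 20
python3 st.py
```

```text
t: 1.75
position: [0.5414, -0.3015, 0.0379]
tcp_rot: [-2.59, -1.771, 0.003]
ft_force: [0.3, 0.3, 0.6]
gripper_width: 0.999
finger_force: 0.0
t: 2.45
position: [0.5433, -0.3022, 0.0408]
tcp_rot: [2.592, 1.773, 0.0]
ft_force: [-0.9, 0.3, 5.8]
gripper_width: 0.628
finger_force: 20.0
t 2.45 pos [ 543.3 -302.2   40.8] close-dir deg -21.26 tilt [ 0.001 -0.001] w 54.7 ff 20.000993013381958 F [-0.9  0.3  5.8]
```

```bash
python3 -m crank '{"commands":[[[0,0,10,0,0,0],[0,0,25,0,0,0],[0,0,25,0,0,0],[1,40,0,0,0,0.05],[1,40,0,0,0,0.05],[1,40,0,0,0,0.05],[1,40,0,0,0,0.05],[1,40,0,0,0,0.05],[1.5,38.9,0,0,0,0.06],[0,0,0,0,0,0],[0,0,0,0,0,0]]]}' -1 20
python3 st.py 549.8 -63.3 47 -3.5
python3 - <<'E'
from h import *
a=ctrl.camera("top")[130:290,250:470]; b=ctrl.camera("side")[90:250,270:490]
cv2.imwrite("pics/c1.png",cv2.resize(np.vstack([a,b]),None,fx=1.8,fy=1.8,interpolation=2))
E
```

```text
t: 3.55
position: [0.5496, -0.0623, 0.1007]
tcp_rot: [2.286, 2.155, 0.0]
ft_force: [-0.1, 0.2, 0.0]
gripper_width: 0.624
finger_force: 20.0
t 3.55 pos [549.6 -62.3 100.7] close-dir deg -3.39 tilt [ 0. -0.] w 54.3 ff 19.999582171440125 F [-0.1  0.2  0. ]
need [  0.2  -1.  -53.7] turn -0.002
```

View pics/c1.png

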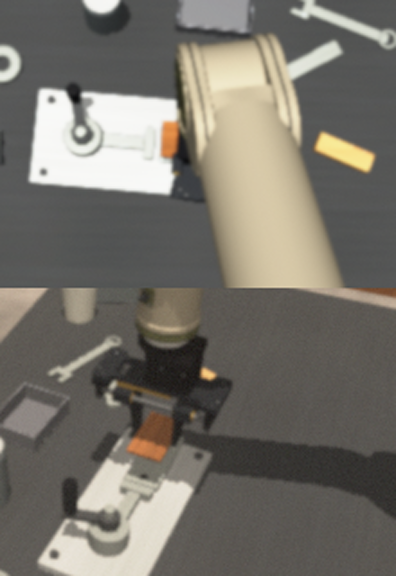

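Run:
```python
from h import *
im=ctrl.camera("top"); hsv=cv2.cvtColor(im,cv2.COLOR_BGR2HSV)
m=(hsv[...,1]>110)&(hsv[...,0]<20); m[:,370:]=0; m[:190]=0; m[:,:325]=0; m[225:]=0
y,x=np.nonzero(m); print(x.min(),x.max(),y.min(),y.max())
for r in range(y.min(),y.max()+1,3): print(r, plane("top",[x[y==r].min()-.5,r],.086)[0].round(4))
```

```text
341 350 198 216
198 [ 0.5735 -0.0168  0.086 ]
201 [ 0.5654 -0.0169  0.086 ]
204 [ 0.5572 -0.0144  0.086 ]
207 [ 0.5491 -0.0145  0.086 ]
210 [ 0.541  -0.0146  0.086 ]
213 [ 0.533  -0.0147  0.086 ]
216 [ 0.5249 -0.0148  0.086 ]
```

```bash
python3 -m crank '{"commands":[[[0,1,-30,0,0,0],[0,0.5,-15,0,0,0],[0,0,-5,0,0,0],[0,0,-3,0,0,0],[0,0,0,0,0,0],[0,0,0,0,0,0]]]}' -1 20
python3 st.py
```

```text
t: 4.3
position: [0.5501, -0.0617, 0.048]
tcp_rot: [2.288, 2.152, 0.001]
ft_force: [-0.4, 0.2, 0.7]
gripper_width: 0.624
finger_force: 20.0
t 4.3 pos [550.1 -61.7  48. ] close-dir deg -3.5 tilt [ 0.001 -0.   ] w 54.3 ff 19.9999737739563 F [-0.4  0.2  0.7]
```

```bash
python3 -m crank '{"commands":[[[0,0,0,0,0,0],[0,0,0,0,0,0],[0,0,0,0,0,0],[0,0,0,0,0,0],[0,0,10,0,0,0],[0,0,30,0,0,0],[0,0,45,0,0,0],[0,0,45,0,0,0]]]}' 1 20
python3 -m crank '{"commands":[[[-1,44,0,0,0,0.016],[-1,44,0,0,0,0.016],[-2,44,0,0,0,0.016],[-2,44,0,0,0,0.016],[-2,44,0,0,0,0.016],[-1,44,0,0,0,0.016],[-1,44,0,0,0,0.016],[-1,44,0,0,0,0.01],[0,0,0,0,0,0]]]}' 1 20
python3 st.py 539 290 43 3.4
python3 - <<'E'
from h import *
n="top";im=ctrl.camera(n); hsv=cv2.cvtColor(im,cv2.COLOR_BGR2HSV)
cv2.imwrite("pics/top3.png",im)
org=(hsv[...,1]>110)&(hsv[...,0]<20)&(hsv[...,2]>60)
print(rect(n,im,org,(357,211),.032))
im=ctrl.camera("side");cv2.imwrite("pics/side3.png",im)
cv2.imwrite("pics/c3.png",cv2.resize(im[130:350,220:480],None,fx=2.4,fy=2.4))
E
```

```text
t: 5.1
position: [0.5491, -0.0613, 0.1793]
tcp_rot: [-2.287, -2.153, 0.0]
ft_force: [0.6, -0.7, 0.3]
gripper_width: 0.998
finger_force: 0.0
t: 6.0
position: [0.5357, 0.2978, 0.1783]
tcp_rot: [-2.14, -2.295, -0.004]
ft_force: [-1.1, 0.1, -0.5]
gripper_width: 1.002
finger_force: 0.0
t 6.0 pos [535.7 297.8 178.3] close-dir deg 4.02 tilt [-0.001  0.004] w 87.2 ff 0.0 F [-1.1  0.1 -0.5]
need [   3.3   -7.8 -135.3] turn -0.011
(array([547.6, -60.2,  94.1,  51.5]), -3.28)
```

View pics/c3.png

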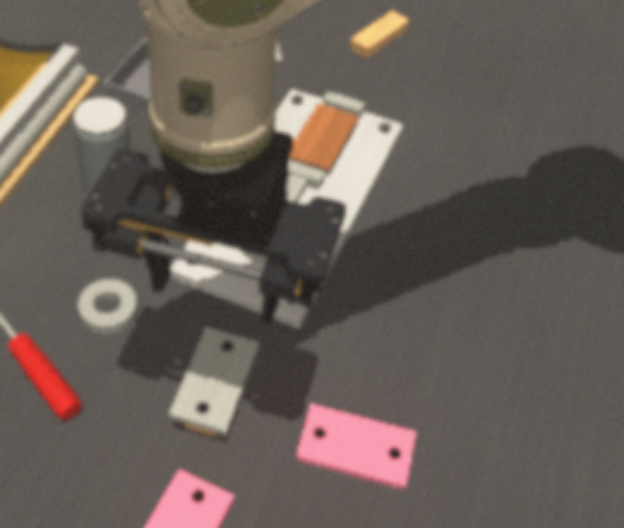

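```bash
python3 -m crank '{"commands":[[[0,0,-40,0,0,0],[0,0,-30,0,0,0],[0,0,0,0,0,0],[0,0,0,0,0,0]]]}' 1 20
python3 st.py 539 290 43 3.4;sleep 0
python3 - <<'E'
from h import *
ctrl.camera("top")
import os; os.system("python3 st.py 539 290 43 3.4")
E
```

```text
t: 6.5
position: [0.5391, 0.2893, 0.1082]
tcp_rot: [2.154, 2.286, -0.0]
ft_force: [0.7, -0.2, 0.8]
gripper_width: 1.0
finger_force: 0.0
t 6.5 pos [539.1 289.3 108.2] close-dir deg 3.4 tilt [ 0. -0.] w 87.0 ff 0.0 F [ 0.7 -0.2  0.8]
need [ -0.1   0.7 -65.2] turn 0.0
t 6.55 pos [539.5 290.  109.1] close-dir deg 3.42 tilt [0.002 0.001] w 87.0 ff 0.0 F [0.5 0.3 0.5]
need [ -0.5   0.  -66.1] turn -0.0
```

```bash
python3 -m crank '{"commands":[[[0,0,-35,0,0,0],[0,0,-25,0,0,0],[0,0,-6.5,0,0,0],[0,0,0,0,0,0],[0,0,0,0,0,0]]]}' 1 40
python3 -m crank '{"commands":[[[0,0,0,0,0,0],[0,0,0,0,0,0],[0,0,0,0,0,0],[0,0,0,0,0,0],[0,0,0,0,0,0],[0,0,0,0,0,0],[0,0,0,0,0,0]]]}' -1 45
python3 st.py
python3 -m crank '{"commands":[[[0,0,10,0,0,0],[0,0,40,0,0,0],[0,0,45,0,0,0],[0,0,45,0,0,0],[0,0,0,0,0,0]]]}' -1 45
python3 st.py 548.5 -61 60 -3.5
```

```text
t: 7.05
position: [0.5396, 0.2911, 0.0429]
tcp_rot: [2.152, 2.287, 0.004]
ft_force: [-0.1, 0.0, -0.2]
gripper_width: 0.998
finger_force: 0.0
t: 7.75
position: [0.5387, 0.2904, 0.0409]
tcp_rot: [2.153, 2.288, 0.001]
ft_force: [1.3, 0.3, 1.7]
gripper_width: 0.624
finger_force: 45.0
t 7.75 pos [538.7 290.4  40.9] close-dir deg 3.49 tilt [0. 0.] w 54.3 ff 44.99556362628937 F [1.3 0.3 1.7]
t: 8.25
position: [0.5405, 0.2925, 0.1877]
tcp_rot: [2.15, 2.286, 0.014]
ft_force: [0.4, 0.4, -3.2]
gripper_width: 0.624
finger_force: 45.0
t 8.25 pos [540.5 292.5 187.7] close-dir deg 3.51 tilt [0.008 0.004] w 54.3 ff 44.99454081058502 F [ 0.4  0.4 -3.2]
need [   8.  -353.5 -127.7] turn -0.122
```

```bash
python3 -m crank '{"commands":[[[1,-40,0,0,0,-0.014],[1,-40,0,0,0,-0.014],[1,-40,0,0,0,-0.014],[1,-40,0,0,0,-0.014],[1,-40,0,0,0,-0.014],[1,-40,0,0,0,-0.014],[1,-40,0,0,0,-0.014],[1,-40,0,0,0,-0.014],[1,-31,0,0,0,-0.01],[0,0,-40,0,0,0],[0,0,-40,0,0,0],[0,0,0,0,0,0]]]}' -1 45
python3 -m crank '{"commands":[[[0,0,0,0,0,0],[0,0,0,0,0,0]]]}'
python3 st.py 548.5 -61 54 -3.5
python3 - <<'E'
from h import *
a=ctrl.camera("top")
b=ctrl.camera("side"); cv2.imwrite("pics/c4.png",cv2.resize(np.vstack([a[130:290,250:470],b[90:250,270:490]]),None,fx=1.8,fy=1.8,interpolation=2))
E
```

```text
t: 9.45
position: [0.5432, -0.0606, 0.0954]
tcp_rot: [-2.282, -2.147, 0.01]
ft_force: [-1.5, -0.3, -4.2]
gripper_width: 0.621
finger_force: 45.0
t: 9.65
position: [0.5487, -0.0602, 0.1028]
tcp_rot: [2.286, 2.152, 0.003]
ft_force: [-0.0, -0.9, -3.5]
gripper_width: 0.624
finger_force: 45.0
t 9.65 pos [548.7 -60.2 102.8] close-dir deg -3.46 tilt [ 0.003 -0.   ] w 54.3 ff 44.99433875083923 F [-0.  -0.9 -3.5]
need [ -0.2  -0.8 -48.8] turn -0.001
```

View pics/c4.png

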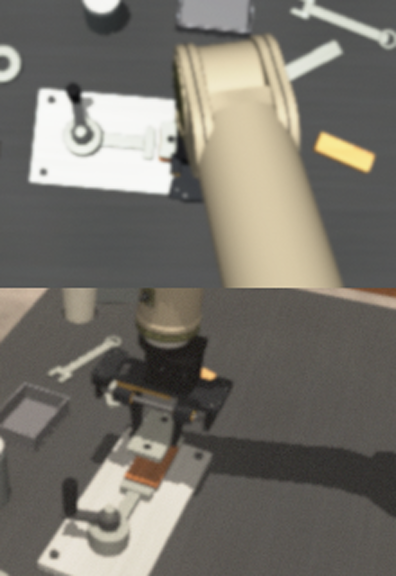

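```bash
python3 -m crank '{"commands":[[[0,-1,-25,0,0,0],[0,0,-15,0,0,0],[0,0,-5,0,0,0],[0,0,-2,0,0,0],[0,0,0,0,0,0],[0,0,0,0,0,0]]]}' -1 45
python3 st.py
```

```text
t: 10.35
position: [0.5481, -0.0616, 0.0546]
tcp_rot: [2.287, 2.152, 0.001]
ft_force: [0.7, 0.1, -4.7]
gripper_width: 0.622
finger_force: 45.0
t 10.35 pos [548.1 -61.6  54.6] close-dir deg -3.49 tilt [ 0.001 -0.   ] w 54.1 ff 44.9946391582489 F [ 0.7  0.1 -4.7]
```

Still carrying its weight, about 1 mm up. I'll lower it a touch, release, rise and look again.

```bash
python3 -m crank '{"commands":[[[0,0,-1,0,0,0],[0,0,0,0,0,0]]]}' -1 45
python3 -m crank '{"commands":[[[0,0,0,0,0,0],[0,0,0,0,0,0],[0,0,0,0,0,0],[0,0,0,0,0,0],[0,0,10,0,0,0],[0,0,35,0,0,0],[0,0,45,0,0,0],[0,0,45,0,0,0],[-40,-20,0,0,0,0],[-45,-20,0,0,0,0],[-45,-20,0,0,0,0]]]}' 1 20
python3 -m crank '{"commands":[[[0,-40,0,0,0,0],[0,-40,0,0,0,0],[0,0,0,0,0,0],[0,0,0,0,0,0]]]}' 1 20
python3 st.py
python3 - <<'E'
from h import *
a=ctrl.camera("top");b=ctrl.camera("side"); cv2.imwrite("pics/top5.png",a);cv2.imwrite("pics/side5.png",b)
cv2.imwrite("pics/c5.png",cv2.resize(np.vstack([a[140:260,240:440],b[150:270,260:460]]),None,fx=2.4,fy=2.4,interpolation=2))
E
```

```text
t: 10.55
position: [0.5477, -0.0617, 0.0531]
tcp_rot: [2.288, 2.152, 0.001]
ft_force: [-0.0, -0.1, -3.7]
gripper_width: 0.624
finger_force: 45.0
t: 11.65
position: [0.4163, -0.1218, 0.1885]
tcp_rot: [2.287, 2.153, 0.001]
ft_force: [-0.7, -1.3, -0.3]
gripper_width: 1.001
finger_force: 0.0
t: 12.05
position: [0.4175, -0.2019, 0.1884]
tcp_rot: [2.289, 2.151, 0.001]
ft_force: [0.5, 1.1, -0.4]
gripper_width: 1.0
finger_force: 0.0
t 12.05 pos [ 417.5 -201.9  188.4] close-dir deg -3.57 tilt [0.001 0.   ] w 87.0 ff 0.0 F [ 0.5  1.1 -0.4]
```

View pics/c5.png

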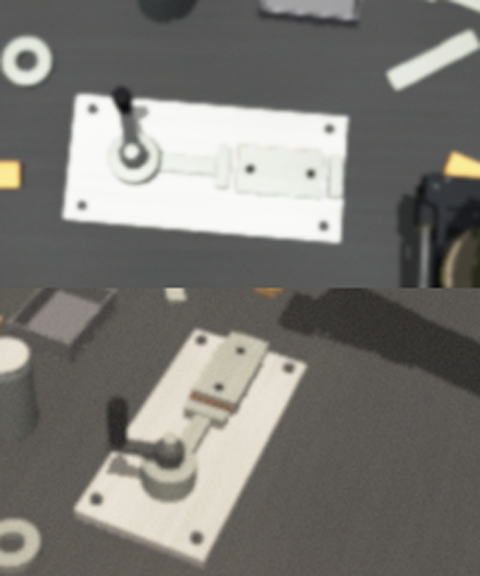

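Run:
```python
from h import *
print("upper",plane("top",[[344.2,210.4],[369.6,212.1]],.042).mean(0).round(4))
for n,box in(("top",(270,172,305,195)),("side",(298,190,318,222))):
    im=cv2.imread(f"pics/{n}5.png"); g=im.max(2); x0,y0,x1,y1=box
    m=np.zeros(g.shape,np.uint8); m[y0:y1,x0:x1]=(g[y0:y1,x0:x1]<45)
    k,l,s,c=cv2.connectedComponentsWithStats(m); i=1+np.argmax(s[1:,4]); print(n,s[i],c[i].round(1))
    for z in(.1,.128): print(z,plane(n,c[i],z)[0].round(4))
    ys,xs=np.nonzero(l==i); print([(r,xs[ys==r].min(),xs[ys==r].max()) for r in sorted(set(ys))])
    print("screw top", plane(n,{"top":(294.6,203.5),"side":(331,214)}[n],.088).round(4))
A=np.array([.5595,.1071]);yj=np.array([np.sin(.062),np.cos(.062)]);xj=np.array([yj[1],-yj[0]])
for th in(.9,1.1,1.3,1.5,1.7,2,2.2):
    p=A+.055*(np.cos(th)*yj+np.sin(th)*xj)
    print(th,p.round(4),proj("top",[[*p,.128],[*p,.1]]).round(1).tolist(),proj("side",[[*p,.128],[*p,.1],[*p,.072]]).round(1).tolist())
```

```text
upper [ 0.5451 -0.0623  0.042 ]
top [288 177   6  10  42] [291.  181.6]
0.1 [0.6122 0.1188 0.1   ]
0.128 [0.606  0.1166 0.128 ]
[(np.int64(177), np.int64(290), np.int64(290)), (np.int64(178), np.int64(289), np.int64(292)), (np.int64(179), np.int64(288), np.int64(293)), (np.int64(180), np.int64(289), np.int64(293)), (np.int64(181), np.int64(289), np.int64(293)), (np.int64(182), np.int64(289), np.int64(293)), (np.int64(183), np.int64(289), np.int64(293)), (np.int64(184), np.int64(290), np.int64(293)), (np.int64(185), np.int64(290), np.int64(293)), (np.int64(186), np.int64(291), np.int64(293))]
screw top [[0.5553 0.108  0.088 ]]
side [309 202   2   3   3] [309.3 203. ]
0.1 [0.6152 0.1106 0.1   ]
0.128 [0.6044 0.1353 0.128 ]
[(np.int64(202), np.int64(309), np.int64(309)), (np.int64(203), np.int64(310), np.int64(310)), (np.int64(204), np.int64(309), np.int64(309))]
screw top [[0.556 0.114 0.088]]
0.9 [0.6046 0.1386] [[282.5, 181.9], [283.5, 184.2]] [[308.7, 203.9], [308.8, 211.9], [308.9, 219.5]]
1.1 [0.61  0.129] [[286.3, 180.0], [287.2, 182.3]] [[308.2, 200.6], [308.4, 208.6], [308.5, 216.2]]
1.3 [0.6133 0.1185] [[290.4, 178.8], [291.2, 181.2]] [[308.7, 197.4], [308.8, 205.4], [308.9, 213.0]]
1.5 [0.6145 0.1076] [[294.6, 178.5], [295.3, 180.8]] [[310.0, 194.3], [310.1, 202.3], [310.2, 210.0]]
1.7 [0.6135 0.0966] [[298.8, 178.9], [299.4, 181.3]] [[312.1, 191.5], [312.2, 199.5], [312.2, 207.2]]
2 [0.608  0.0812] [[304.7, 181.2], [305.1, 183.4]] [[316.6, 188.1], [316.6, 196.1], [316.5, 203.7]]
2.2 [0.6019 0.072 ] [[308.2, 183.6], [308.5, 185.8]] [[320.3, 186.4], [320.2, 194.4], [320.0, 202.0]]
```

```bash
python3 -m crank '{"commands":[[[21.7,35.7,0,0,0,0],[21.7,35.7,0,0,0,0],[21.7,35.7,0,0,0,0],[21.7,35.7,0,0,0,0],[21.7,35.7,0,0,0,0],[21.7,35.7,0,0,0,0],[21.7,35.7,0,0,0,0],[21.7,35.7,0,0,0,0],[21.7,35.7,0,0,0,0],[0,0,0,0,0,0],[0,0,0,0,0,0]]]}' 1 20
python3 st.py 613 119.5 112 -3.5
python3 - <<'E'
from h import *
cv2.imwrite("pics/c6.png",cv2.resize(ctrl.camera("side")[120:280,220:460],None,fx=2.5,fy=2.5,interpolation=2))
E
```

```text
t: 13.25
position: [0.6122, 0.1222, 0.1876]
tcp_rot: [-2.283, -2.156, -0.0]
ft_force: [0.3, -0.5, -0.8]
gripper_width: 1.004
finger_force: 0.0
t 13.25 pos [612.2 122.2 187.6] close-dir deg -3.27 tilt [-0.001  0.001] w 87.3 ff 0.0 F [ 0.3 -0.5 -0.8]
need [  0.8  -2.7 -75.6] turn -0.004
```

View pics/c6.png

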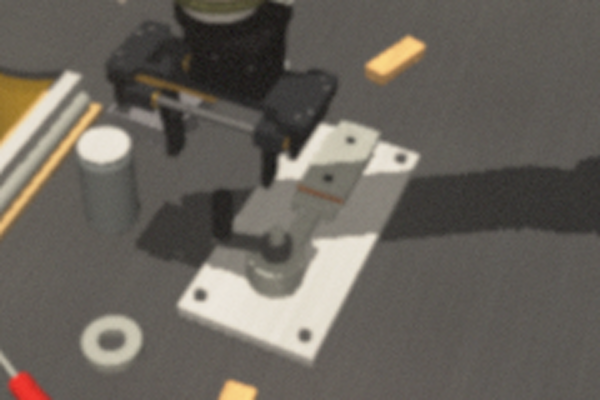

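```bash
python3 -m crank '{"commands":[[[0,-1,-35,0,0,0],[0,0,-25,0,0,0],[0,0,-15,0,0,0],[0,0,0,0,0,0],[0,0,0,0,0,0]]]}' 1 25
python3 st.py
python3 -m crank '{"commands":[[[0,0,0,0,0,0],[0,0,0,0,0,0],[0,0,0,0,0,0],[0,0,0,0,0,0],[0,0,0,0,0,0],[0,0,0,0,0,0],[0,0,0,0,0,0],[0,0,0,0,0,0],[0,0,0,0,0,0],[0,0,0,0,0,0]]]}' -1 30
python3 st.py
python3 - <<'E'
from h import *
cv2.imwrite("pics/c7.png",cv2.resize(ctrl.camera("side")[120:280,220:460],None,fx=2.5,fy=2.5,interpolation=2))
E
```

```text
t: 13.8
position: [0.6132, 0.1184, 0.1139]
tcp_rot: [2.288, 2.152, 0.001]
ft_force: [0.4, 0.5, 0.1]
gripper_width: 0.998
finger_force: 0.0
t 13.8 pos [613.2 118.4 113.9] close-dir deg -3.53 tilt [0.001 0.   ] w 86.8 ff 0.0 F [0.4 0.5 0.1]
t: 14.8
position: [0.6133, 0.1187, 0.1129]
tcp_rot: [2.288, 2.152, 0.002]
ft_force: [3.4, 1.3, -1.1]
gripper_width: 0.243
finger_force: 30.0
t 14.8 pos [613.3 118.7 112.9] close-dir deg -3.5 tilt [0.001 0.   ] w 21.1 ff 29.999564678000752 F [ 3.4  1.3 -1.1]
```

View pics/c7.png

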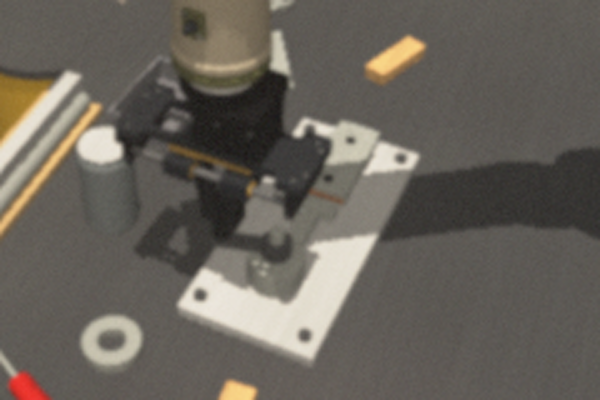

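```bash
cat > circ.py <<'E'
from h import *
import sys
ax,ay,t0,t1,n=map(float,sys.argv[1:6])
yj=np.array([np.sin(.063),np.cos(.063)]);xj=np.array([yj[1],-yj[0]])
th=np.linspace(t0,t1,int(n)+1)
p=np.array([ax,ay])+55*(np.cos(th)[:,None]*yj+np.sin(th)[:,None]*xj)
print("start",p[0].round(1),"end",p[-1].round(1)); q=p.round(0 if 0 else 1); print(np.diff(q,axis=0).round(1).tolist())
E
python3 circ.py 559.5 107.1 1.297 0.07 10
```

```text
start [613.3 118.6] end [566.8 161.6]
[[-1.8, 6.5], [-2.6, 6.2], [-3.4, 5.9], [-4.0, 5.4], [-4.7, 4.9], [-5.2, 4.2], [-5.7, 3.6], [-6.1, 2.9], [-6.4, 2.1], [-6.6, 1.3]]
```

```bash
python3 -m crank '{"commands":[[[-1.8,6.5,0,0,0,0],[-2.6,6.2,0,0,0,0],[-3.4,5.9,0,0,0,0],[-4,5.4,0,0,0,0],[-4.7,4.9,0,0,0,0],[0,0,0,0,0,0],[0,0,0,0,0,0]]]}' -1 30; python3 st.py
python3 -m crank '{"commands":[[[-5.2,4.2,0,0,0,0],[-5.7,3.6,0,0,0,0],[-6.1,2.9,0,0,0,0],[-6.4,2.1,0,0,0,0],[-6.6,1.3,0,0,0,0],[0,0,0,0,0,0],[0,0,0,0,0,0],[0,0,0,0,0,0]]]}' -1 30; python3 st.py
python3 - <<'E'
from h import *
im=ctrl.camera("side"); cv2.imwrite("pics/side8.png",im)
b=cv2.imread("pics/side5.png")
cv2.imwrite("pics/c8.png",cv2.resize(np.hstack([b[190:250,300:365],im[190:250,300:365]]),None,fx=6,fy=6,interpolation=2))
E
```

```text
t: 15.55
position: [0.5958, 0.1486, 0.1128]
tcp_rot: [-2.286, -2.153, -0.0]
ft_force: [2.1, 3.9, -0.3]
gripper_width: 0.246
finger_force: 30.0
t 15.55 pos [595.8 148.6 112.8] close-dir deg -3.43 tilt [-0.     0.001] w 21.4 ff 29.99971078679664 F [ 2.1  3.9 -0.3]
t: 16.35
position: [0.5661, 0.1618, 0.1128]
tcp_rot: [-2.288, -2.152, 0.0]
ft_force: [-0.5, 2.4, 1.1]
gripper_width: 0.241
finger_force: 30.0
t 16.35 pos [566.1 161.8 112.8] close-dir deg -3.49 tilt [-0.001  0.   ] w 20.9 ff 30.00015194993466 F [-0.5  2.4  1.1]
```

View pics/c8.png

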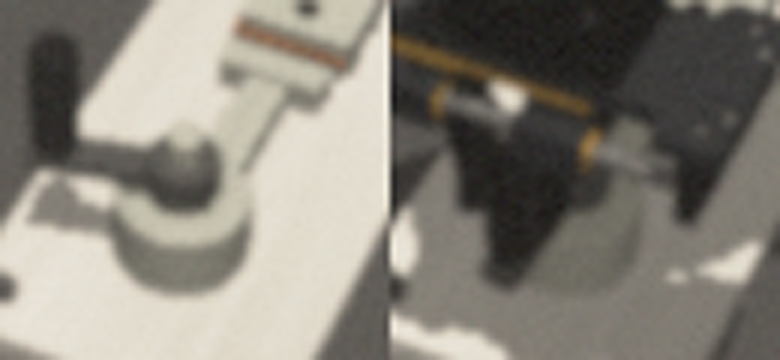

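The gripper hides the screw in this view. I'll feel for the hard stop at 0, which lies past the drop angle and so proves the drop, with small backward steps.

```bash
for i in 1 2; do :; done; python3 -m crank '{"commands":[[[-2,0.2,0,0,0,0],[0,0,0,0,0,0],[0,0,0,0,0,0]]]}' -1 30 >/dev/null; python3 st.py
python3 -m crank '{"commands":[[[-2,0.1,0,0,0,0],[0,0,0,0,0,0],[0,0,0,0,0,0]]]}' -1 30 >/dev/null; python3 st.py
python3 -m crank '{"commands":[[[-2,0,0,0,0,0],[0,0,0,0,0,0],[0,0,0,0,0,0]]]}' -1 30 >/dev/null; python3 st.py
```

```text
t 16.7 pos [564.6 161.9 112.8] close-dir deg -3.5 tilt [0. 0.] w 21.1 ff 29.99978070758516 F [ 2.5  3.6 -0.9]
t 17.0 pos [562.9 162.  112.8] close-dir deg -3.5 tilt [0.001 0.   ] w 21.2 ff 29.99945416348055 F [ 5.5  3.9 -2.7]
t 17.3 pos [562.6 161.9 113. ] close-dir deg -3.55 tilt [0.005 0.001] w 21.0 ff 29.99805113504408 F [13.7  4.7 -8.7]
```

Hard stop felt: 13.7 N, x stuck at 562.6 mm, matching the computed angle 0. The screw has therefore dropped, and I can plan the forward turn from here.

```bash
python3 circ.py 559.5 107.1 0 6.35 44
```

```text
start [563. 162.] end [566.6 161.6]
[[7.8, -1.1], [7.6, -2.2], [7.3, -3.2], [6.7, -4.3], [6.0, -5.2], [5.2, -6.0], [4.2, -6.6], [3.3, -7.3], [2.2, -7.6], [1.1, -7.8], [-0.1, -8.0], [-1.2, -7.8], [-2.3, -7.6], [-3.4, -7.2], [-4.3, -6.6], [-5.3, -5.9], [-6.1, -5.1], [-6.8, -4.2], [-7.2, -3.1], [-7.7, -2.1], [-7.9, -0.9], [-7.9, 0.2], [-7.8, 1.3], [-7.6, 2.4], [-7.1, 3.5], [-6.5, 4.5], [-5.8, 5.4], [-5.0, 6.2], [-4.1, 6.8], [-3.0, 7.3], [-2.0, 7.7], [-0.8, 7.9], [0.4, 7.9], [1.4, 7.8], [2.6, 7.5], [3.6, 7.1], [4.6, 6.4], [5.5, 5.8], [6.2, 4.8], [6.9, 4.0], [7.4, 2.9], [7.7, 1.8], [7.9, 0.7], [7.9, -0.5]]
```

```bash
python3 -m crank '{"commands":[[[2.1,0,0,0,0,0],[7.8,-1.1,0,0,0,0],[7.6,-2.2,0,0,0,0],[7.3,-3.2,0,0,0,0],[6.7,-4.3,0,0,0,0],[6,-5.2,0,0,0,0],[0,0,0,0,0,0],[0,0,0,0,0,0]]]}' -1 35 >/dev/null; python3 st.py
python3 -m crank '{"commands":[[[5.2,-6,0,0,0,0],[4.2,-6.6,0,0,0,0],[3.3,-7.3,0,0,0,0],[2.2,-7.6,0,0,0,0],[1.1,-7.8,0,0,0,0],[-0.1,-8,0,0,0,0],[0,0,0,0,0,0],[0,0,0,0,0,0]]]}' -1 35 >/dev/null; python3 st.py
```

```text
t 18.1 pos [599.6 144.8 112.9] close-dir deg -3.58 tilt [ 0.002 -0.   ] w 21.2 ff 34.9994044934283 F [ 6.1  3.  -1.8]
t 18.9 pos [614.2 101.1 112.8] close-dir deg -3.58 tilt [ 0.001 -0.002] w 21.1 ff 34.99995496094925 F [ 5.2 -2.7 -0.6]
```

```bash
python3 -m crank '{"commands":[[[-1.2,-7.8,0,0,0,0],[-2.3,-7.6,0,0,0,0],[-3.4,-7.2,0,0,0,0],[-4.3,-6.6,0,0,0,0],[-5.3,-5.9,0,0,0,0],[-6.1,-5.1,0,0,0,0],[0,0,0,0,0,0],[0,0,0,0,0,0]]]}' -1 35 >/dev/null; python3 st.py
python3 -m crank '{"commands":[[[-6.8,-4.2,0,0,0,0],[-7.2,-3.1,0,0,0,0],[-7.7,-2.1,0,0,0,0],[-7.9,-0.9,0,0,0,0],[-7.9,0.2,0,0,0,0],[-7.8,1.3,0,0,0,0],[0,0,0,0,0,0],[0,0,0,0,0,0]]]}' -1 35 >/dev/null; python3 st.py
```

```text
t 19.7 pos [590.6  61.9 112.8] close-dir deg -3.52 tilt [-0.001 -0.001] w 21.0 ff 35.000482403556816 F [ 0.7 -3.   2.9]
t 20.5 pos [545.2  54.2 112.7] close-dir deg -3.46 tilt [-0.001  0.   ] w 20.9 ff 35.00025381334126 F [-0.1  0.4  1.6]
```

```bash
python3 -m crank '{"commands":[[[-7.6,2.4,0,0,0,0],[-7.1,3.5,0,0,0,0],[-6.5,4.5,0,0,0,0],[-5.8,5.4,0,0,0,0],[-5,6.2,0,0,0,0],[-4.1,6.8,0,0,0,0],[0,0,0,0,0,0],[0,0,0,0,0,0]]]}' -1 35 >/dev/null; python3 st.py
python3 -m crank '{"commands":[[[-3,7.3,0,0,0,0],[-2,7.7,0,0,0,0],[-0.8,7.9,0,0,0,0],[0.4,7.9,0,0,0,0],[1.4,7.8,0,0,0,0],[2.6,7.5,0,0,0,0],[0,0,0,0,0,0],[0,0,0,0,0,0]]]}' -1 35 >/dev/null; python3 st.py
```

```text
t 21.3 pos [509.8  83.6 112.8] close-dir deg -3.43 tilt [0.002 0.001] w 21.1 ff 34.99874669738347 F [ 6.3  4.4 -5.9]
t 22.1 pos [508.5 127.9 112.7] close-dir deg -3.52 tilt [ 0.001 -0.001] w 20.9 ff 34.99947514850646 F [ 6.2 -1.8 -2.2]
```

```bash
python3 -m crank '{"commands":[[[3.6,7.1,0,0,0,0],[4.6,6.4,0,0,0,0],[5.5,5.8,0,0,0,0],[6.2,4.8,0,0,0,0],[6.9,4,0,0,0,0],[7.4,2.9,0,0,0,0],[7.7,1.8,0,0,0,0],[7.9,0.7,0,0,0,0],[7.9,-0.5,0,0,0,0],[0,0,0,0,0,0],[0,0,0,0,0,0],[0,0,0,0,0,0]]]}' -1 35 >/dev/null; python3 st.py
python3 - <<'E'
from h import *
im=ctrl.camera("side");t=ctrl.camera("top")
cv2.imwrite("pics/c9.png",cv2.resize(np.vstack([t[140:260,240:440],im[150:270,260:460]]),None,fx=2.4,fy=2.4,interpolation=2))
E
```

```text
t 23.3 pos [565.5 162.  112.7] close-dir deg -3.46 tilt [-0.  0.] w 21.0 ff 35.00053892203141 F [-1.8 -0.9  2.2]
```

View pics/c9.png

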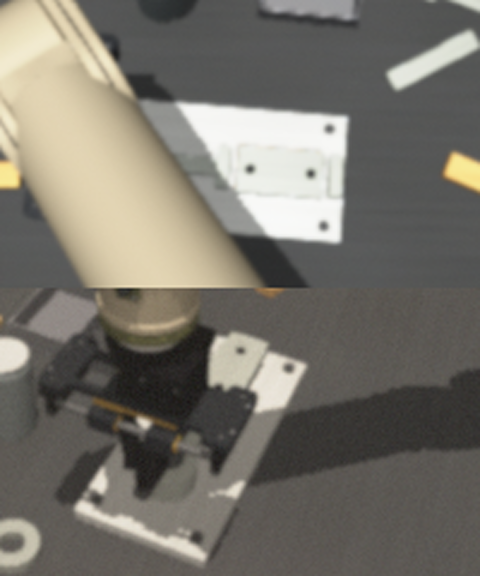

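The stack hasn't moved, and the knob is still held at about 6.33 rad with 35 N grip.

```bash
python3 -c "
from workcell import ctrl
print(ctrl.sign_off())"
```

```text
the job is handed in; nothing more can be done
None
```

I handed the job in at about 23 s: sheet and second blank stacked squarely in the nest, crank turned back to the hard stop (past the drop angle) and then one full turn forward to about 6.33 rad with the grip still held. The gripper hid the screw, so the drop is inferred from feeling that stop, and sign-off returned no verdict.

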